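# Make up four cup-and-saucer pairs for the lot photograph

### The job

Make up the four tea cup pairs for the lot photograph: set each tea cup upright in the well of the saucer of its own colour (blue, red, mint, white), with every handle pointing to the right as the robot sees it (straight along the robot's right-hand side). Leave the saucers lying where they are, and leave the navy mug alone.

Things in the scene. Friction and masses are not known exactly. Their poses are not given: they have to be found in the camera images.
- cup_blue: blue tea cup, white inside, hollow, 54 mm high, bowl 72 mm across the rim (wall there about 4 mm), foot 44 mm across, 0.16 kg. One loop handle, 8 to 10 mm thick, its top 5 mm below the rim, sticks out along the cup's own -y to 58 mm from the bowl's axis: at yaw 0 it points to the robot's right. Origin: at the underside, 11 mm from the bowl's axis towards the handle (axis at own x 0, y +11 mm). z up.
- cup_red: red tea cup, hollow, 56 mm high, bowl 72 mm across the rim (wall there about 4 mm), foot 44 mm across, 0.16 kg. One loop handle, 8 to 10 mm thick, its top 5 mm below the rim, sticks out along the cup's own -y to 58 mm from the bowl's axis: at yaw 0 it points to the robot's right. Origin: at the underside, 11 mm from the bowl's axis towards the handle (axis at own x 0, y +11 mm). z up.
- cup_mint: mint tea cup, white inside, hollow, 50 mm high, bowl 70 mm across the rim (wall there about 4 mm), foot 44 mm across, 0.16 kg. One loop handle, 8 to 10 mm thick, its top 5 mm below the rim, sticks out along the cup's own -y to 57 mm from the bowl's axis: at yaw 0 it points to the robot's right. Origin: at the underside, 11 mm from the bowl's axis towards the handle (axis at own x 0, y +11 mm). z up.
- cup_white: white tea cup, hollow, 54 mm high, bowl 72 mm across the rim (wall there about 4 mm), foot 44 mm across, 0.16 kg. One loop handle, 8 to 10 mm thick, its top 5 mm below the rim, sticks out along the cup's own -y to 58 mm from the bowl's axis: at yaw 0 it points to the robot's right. Origin: at the underside, 11 mm from the bowl's axis towards the handle (axis at own x 0, y +11 mm). z up.
- saucer_blue: the loose blue saucer, round, 116 mm across, rim 16 mm high, 0.18 kg; its flat sunk well, 62 mm across, is 6 mm above the bench. Origin: centre of the underside; z up, x and y parallel to the world's at the start.
- saucer_red: the loose red saucer, round, 116 mm across, rim 16 mm high, 0.18 kg; its flat sunk well, 62 mm across, is 6 mm above the bench. Origin: centre of the underside; z up, x and y parallel to the world's at the start.
- saucer_mint: the loose mint saucer, round, 116 mm across, rim 16 mm high, 0.18 kg; its flat sunk well, 62 mm across, is 6 mm above the bench. Origin: centre of the underside; z up, x and y parallel to the world's at the start.
- saucer_white: the loose white saucer, round, 116 mm across, rim 16 mm high, 0.18 kg; its flat sunk well, 62 mm across, is 6 mm above the bench. Origin: centre of the underside; z up, x and y parallel to the world's at the start.
- mug_navy: the dark navy mug, a straight-sided taller cup 68 mm across and 62 mm high with a handle; it has no saucer and stays where it stands. Origin: centre of its underside (handle included).

How it is judged:
At the end, for the whole second after the job is handed in: Each cup stands level (tilt of cup and saucer under 0.06 rad) on the floor of the well of its own colour's saucer (bottom 6 mm up, +2.5/-3), origin within 14 mm in x and 11 mm in y of 11 mm right of the saucer's centre, handle to -y within 0.4 rad, at rest (x of cup_blue in the frame of saucer_blue between -0.014 and 0.014 m and y of cup_blue in the frame of saucer_blue between -0.022 and 0 m and z of cup_blue in the frame of saucer_blue between 0.003 and 0.0085 m and angle between each of cup_blue, saucer_blue, cup_red, saucer_red, cup_mint, saucer_mint, cup_white, saucer_white's own z axis and vertical below 0.06 rad and angle between the y axis of cup_blue and the y axis of saucer_blue, either way round below 0.4 rad and linear speed of each of cup_blue, cup_red, cup_mint, cup_white below 0.02 m/s and angular speed of each of cup_blue, cup_red, cup_mint, cup_white below 0.3 rad/s and x of cup_red in the frame of saucer_red between -0.014 and 0.014 m and y of cup_red in the frame of saucer_red between -0.022 and 0 m and z of cup_red in the frame of saucer_red between 0.003 and 0.0085 m and angle between the y axis of cup_red and the y axis of saucer_red, either way round below 0.4 rad and x of cup_mint in the frame of saucer_mint between -0.014 and 0.014 m and y of cup_mint in the frame of saucer_mint between -0.022 and 0 m and z of cup_mint in the frame of saucer_mint between 0.003 and 0.0085 m and angle between the y axis of cup_mint and the y axis of saucer_mint, either way round below 0.4 rad and x of cup_white in the frame of saucer_white between -0.014 and 0.014 m and y of cup_white in the frame of saucer_white between -0.022 and 0 m and z of cup_white in the frame of saucer_white between 0.003 and 0.0085 m and angle between the y axis of cup_white and the y axis of saucer_white, either way round below 0.4 rad); the robot touches nothing.
It fails at once if the blue saucer was pushed more than 35 mm from where it lay (distance of saucer_blue from where it was at the start of the episode above 0.035 m).
It fails at once if the red saucer was pushed more than 35 mm from where it lay (distance of saucer_red from where it was at the start of the episode above 0.035 m).
It fails at once if the mint saucer was pushed more than 35 mm from where it lay (distance of saucer_mint from where it was at the start of the episode above 0.035 m).
It fails at once if the white saucer was pushed more than 35 mm from where it lay (distance of saucer_white from where it was at the start of the episode above 0.035 m).
It fails at once if the navy mug was moved more than 30 mm (distance of mug_navy from where it was at the start of the episode above 0.03 m).
It also fails if it takes over 96 s, if anything falls off the work surface, if the arm or the gripper's body presses on something with over 40 N, if the wrist force passes 120 N, or if a joint passes its speed limit or range.

### The arm

A 6-joint arm with a two-finger parallel gripper is mounted at the origin on a cart in front of the work surface, level with it; the furniture and walls round the work are solid. World frame = base frame: x ahead of the robot, y to its left, z up, the work surface at z = 0. Lengths are in m, angles in rad, forces in N, time in s.
With the tool pointing down it reaches from about 0.35 to 0.775 m from the base axis. Payload 7.3 kg.
Tool frame: the origin (TCP) lies midway between the tips of the shut fingers; the grasp point (between the pads) lies 19 mm behind it; z points along the fingers, y is the direction in which the jaws open and shut (so a half turn about z gives the same grasp; the last joint's range is limited). The gripper opens to 92 mm and grips with 3 to 60 N. Pads are 19 mm wide; open, the fingers measure 130 mm over their backs; the gripper's body (75 mm by 190 mm) begins 47 mm behind the grasp point.
Start: joints at [-1.401, 0.342, 1.524, -0, 1.275, -0.146], TCP at [0.163, -0.499, 0.227] pointing down, gripper open.
Joint ranges: [-2.53, 2.53], [-0.77, 2.02], [0.04, 2.7], [-1, 4.14], [0.28, 2.66], [-3.11, 3.11]. Speed limits (rad/s): [2.57, 2.57, 3.14, 3.14, 3.14, 3.14].

### API

Orientations are given as [roll, pitch, yaw] about the fixed x, y, z axes, in that order (R = Rz(yaw) Ry(pitch) Rx(roll)).
In Python, from cell import robot gives the robot as it stands.
- The arm moves only by the shell command python3 -m crank 'ROWS' [FORCE]. ROWS is a JSON object of lists of equal length, an entry for each row: "claw": the opening, from 0 (shut) to 1 (fully open); "delta_pos": the shift along the tool's x, y, z in units of 25 mm (1.0 is 25 mm), a list of three; "roll": the turn about the tool's z in units of 6 degrees (1.0 is 6 degrees). In form: {"claw": [claw, ...], "delta_pos": [[dx, dy, dz], ...], "roll": [roll, ...]}. A call has exactly 8 rows; each row is the pose to reach, as a shift and turn from the pose commanded when the call began, along the tool's axes at that moment; what a row does not reach only later rows make up. A row lasts 1/12 s, in which the tool goes at most 41.7 mm and 7.16 degrees, less where a joint would pass 70% of its speed; a pose out of reach is approached as far as the arm can. A call with a gripper value outside its range is refused whole. The fingers move at their own pace and stop on an object; FORCE is the grip in N (left out, the last holds). Time passes only in rows, so rows that repeat a pose let the fingers close, or fill a call up. It gives the time, the measured TCP pose, the force and the opening at its end, in the units of the state.
- robot.observe(): the state, without advancing time (a new reading comes with each control period).
- robot.read_camera(name): name is "side" or "top"; returns a dict with "color" (384x512x3 uint8, blue, green, red), "fx", "fy", "cx", "cy" (pixels), "k1" (the pictures are not rectified: a ray, as slopes to the right and down, at radius r is drawn at 1 + k1 r^2 times it, then the intrinsics apply), "rvec" (rotation vector, rad) and "tvec" (3), from world to camera coordinates, as OpenCV has them. Camera axes: x right, y down, z forward; pixel columns grow to the right and rows downward; lengths in m; the calibration is good to about 2 mm. A picture is of the moment at which its call begins. There is no depth.
- robot.hand_in(): hands the job in, once; it reports no verdict.
The state is a dict: "time": time; "qpos": joint angles; "qvel": joint speeds; "joint_efforts": joint torques, N m; "tool_pos": TCP position; "tool_rot": TCP orientation; "contact_force": force on the tool from outside, world axes, zero at the start; "torque": the same for the moment, N m; "opening": finger opening in m.
Only numpy, scipy, OpenCV 4.12 (cv2) and the standard library are available. Lean on these libraries where they do the work, as an engineer would, in place of code of your own. Each camera call takes 0.05 s, during which the arm holds its last target.

## Working session

There is one attempt and no reset: what is moved stays moved. The work goes in short steps, Python scripts to look and compute and a shell command to move; the robot and the scene stay as the last step left them, time stands still between calls to the robot, and variables do not carry over. Pictures are saved under pics/ and viewed, and the job is handed in when it is done.

```bash
ls; mkdir -p pics; python3 - <<'E'
from cell import robot
import cv2
print(robot.observe())
for n in("top","side"):
    d=robot.read_camera(n); cv2.imwrite(f"pics/{n}0.png",d["color"]); print({k:v for k,v in d.items() if k!="color"})
E
```

```text
pics
{'time': 0.0, 'qpos': array([-1.40098825e+00,  3.42696013e-01,  1.52504089e+00,  1.48302366e-05,
        1.27539749e+00, -1.46012078e-01]), 'qvel': array([ 0.00177099, -0.00077993, -0.0005263 ,  0.00091624,  0.00020427,
       -0.00064572]), 'joint_efforts': array([-2.32031991e-03, -4.31238198e+01, -2.44221103e+01,  7.15794484e-02,
        5.61091723e-02, -1.27075969e-04]), 'tool_pos': array([ 0.16301109, -0.49861194,  0.2260505 ]), 'tool_rot': array([-3.14006938e+00, -2.38343982e-04,  3.15815643e-01]), 'contact_force': array([ 0.11592466,  0.44642862, -0.12961704]), 'torque': array([ 0.04989571,  0.05915593, -0.0079173 ]), 'opening': 0.09193095952901639}
{'fx': 465.9771996972622, 'fy': 465.9771996972622, 'cx': 255.66035044514152, 'cy': 197.6556755195202, 'k1': -0.1664588571178224, 'rvec': array([ 2.13837808, -2.078588  ,  0.21537648]), 'tvec': array([-0.10685227,  0.57438339,  0.93577741])}
{'fx': 498.5180654379504, 'fy': 498.5180654379504, 'cx': 248.18913397385987, 'cy': 188.1822215717418, 'k1': 0.049607204125900306, 'rvec': array([ 2.16019579, -0.16505227,  0.10671587]), 'tvec': array([-0.58348877,  0.04107875,  1.22724874])}
```

View pics/top0.png

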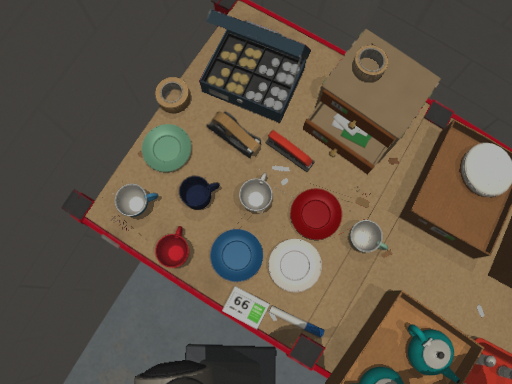

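View pics/side0.png

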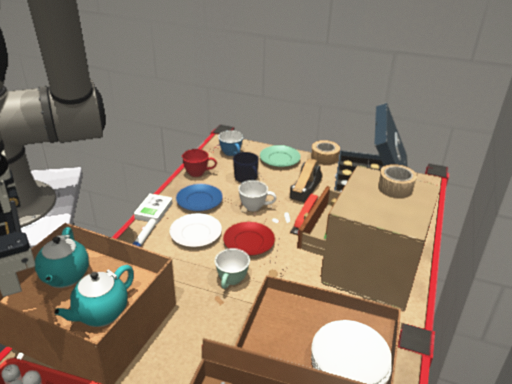

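The top view shows all four cups upright: blue (132,200), red (172,248), white (256,195) and mint (366,236). The saucers are mint (167,148), blue (237,255), red (316,214) and white (295,265), and the navy mug is at (196,193). Next I'll measure them.

```bash
cat > h.py <<'E'
import numpy as np, cv2
from cell import robot
def K(d): return np.array([[d["fx"],0,d["cx"]],[0,d["fy"],d["cy"]],[0,0,1.]]), np.array([d["k1"],0,0,0,0.])
def cast(d,px,z):
    k,D=K(d); px=np.asarray(px,float).reshape(-1,1,2)
    u=cv2.undistortPoints(px,k,D).reshape(-1,2)
    R,_=cv2.Rodrigues(d["rvec"]); C=-R.T@d["tvec"]
    r=np.c_[u,np.ones(len(u))]@R
    return C[:2]+r[:,:2]*((z-C[2])/r[:,2])[:,None]
def proj(d,P):
    k,D=K(d); return cv2.projectPoints(np.asarray(P,float).reshape(-1,1,3),d["rvec"],d["tvec"],k,D)[0].reshape(-1,2)
def fitc(P):
    A=np.c_[2*P,np.ones(len(P))]; s=np.linalg.lstsq(A,(P**2).sum(1),rcond=None)[0]
    return s[:2],np.sqrt(s[2]+s[:2]@s[:2])
E
python3 - <<'E'
from h import *
d=robot.read_camera("top"); im=d["color"]
c=im[120:300,100:400]; cv2.imwrite("pics/crop0.png",cv2.resize(c[:, :150],None,fx=4,fy=3.3*4/3.3*0.83*1,interpolation=cv2.INTER_CUBIC)) if 0 else None
cv2.imwrite("pics/cropL.png",cv2.resize(im[140:280,100:290],None,fx=4,fy=4,interpolation=cv2.INTER_CUBIC))
cv2.imwrite("pics/cropR.png",cv2.resize(im[160:300,230:420],None,fx=4,fy=4,interpolation=cv2.INTER_CUBIC))
for n,p,z in[("sm",(167,148),.016),("sb",(237,255),.016),("sr",(316,214),.016),("sw",(295,265),.016),("cb",(132,200),.054),("cr",(172,248),.056),("cw",(256,195),.054),("cm",(366,236),.05),("navy",(196,193),.062)]: print(n,cast(d,p,z)[0].round(3))
E
```

```text
sm [0.698 0.118]
sb [ 0.457 -0.053]
sr [ 0.553 -0.225]
sw [ 0.439 -0.18 ]
cb [0.566 0.178]
cr [0.464 0.083]
cw [ 0.584 -0.091]
cm [ 0.502 -0.329]
navy [0.583 0.038]
```

View pics/cropL.png

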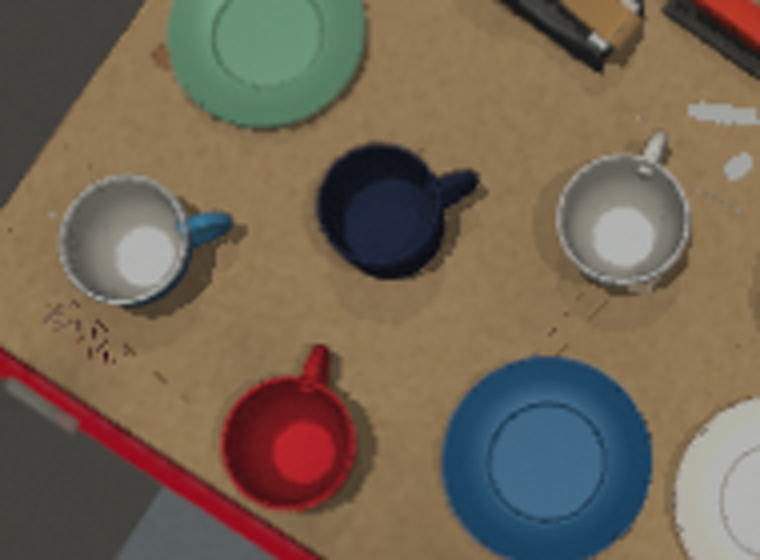

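View pics/cropR.png

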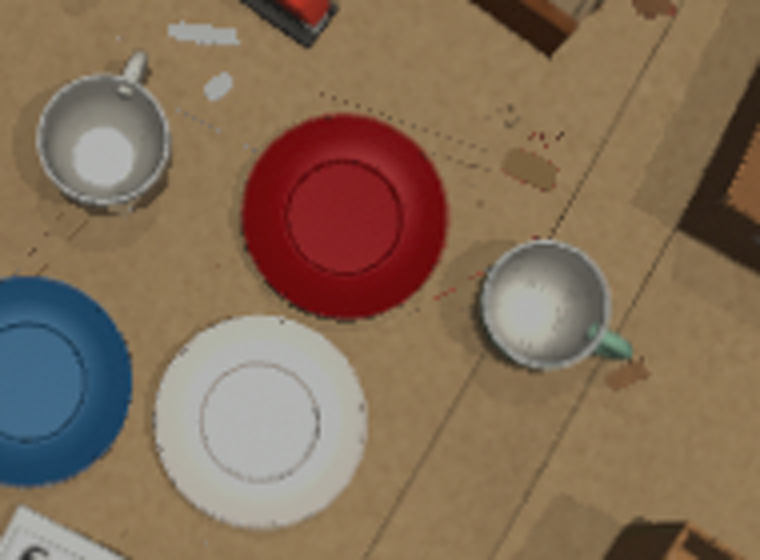

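```bash
python3 - <<'E'
from h import *
d=robot.read_camera("top"); im=d["color"]; s=robot.read_camera("side")
o=lambda x,y,ox,oy:((x+.5)/4-.5+ox,(y+.5)/4-.5+oy)
C={"blue":(100,140,(61,190,176,304),(232,220),.054),"red":(100,140,(222,355,376,509),(320,347),.056),"white":(100,140,(557,690,154,286),(659,133),.054),"mint":(230,160,(479,610,240,370),(630,353),.05)}
vs=s["color"].copy()
for n,(ox,oy,(l,r,t,b),tip,h) in C.items():
    cx,cy=(l+r)/2,(t+b)/2
    P=cast(d,[o(*q,ox,oy) for q in((l,cy),(r,cy),(cx,t),(cx,b))],h)
    c,R=fitc(P); 
    T=cast(d,o(*tip,ox,oy),h-.012)[0]; v=T-c
    yaw=np.degrees(np.arctan2(v[1],v[0]))+90
    print("cup",n,c.round(4),"R",round(R,4),"tip dist",np.hypot(*v).round(3),"yaw",round((yaw+180)%360-180,1))
    a=np.linspace(0,6.28,60); 
    for q in proj(s,np.c_[c[0]+.036*np.cos(a),c[1]+.036*np.sin(a),a*0+h]): cv2.circle(vs,tuple(int(round(x)) for x in q),0,(0,255,255),-1)
hsv=cv2.cvtColor(im,cv2.COLOR_BGR2HSV); H,S,V=cv2.split(hsv)
M={"blue":(H>95)&(H<120)&(S>110),"red":((H<6)|(H>174))&(S>150),"mint":(H>55)&(H<85)&(S>50),"white":(S<60)&(V>120)}
seed={"mint":(167,148),"blue":(237,255),"red":(316,214),"white":(295,265)}
for n,m in M.items():
    m=m.astype(np.uint8)*255
    m=cv2.morphologyEx(m,cv2.MORPH_OPEN,np.ones((3,3)))
    for ct in cv2.findContours(m,cv2.RETR_EXTERNAL,cv2.CHAIN_APPROX_NONE)[0]:
        if cv2.pointPolygonTest(ct,seed[n],False)>0:
            hl=cv2.convexHull(ct).reshape(-1,2); c,R=fitc(cast(d,hl,.015)); print("saucer",n,c.round(4),"R",round(R,4))
            a=np.linspace(0,6.28,80)
            for q in proj(s,np.c_[c[0]+.058*np.cos(a),c[1]+.058*np.sin(a),a*0+.016]): cv2.circle(vs,tuple(int(round(x)) for x in q),0,(0,255,255),-1)
cv2.imwrite("pics/ov.png",cv2.resize(vs[120:300,160:300],None,fx=3.3,fy=3.3,interpolation=cv2.INTER_NEAREST))
E
```

```text
cup blue [0.5667 0.1809] R 0.0358 tip dist 0.058 yaw 15.1
cup red [0.4597 0.0836] R 0.0354 tip dist 0.054 yaw 77.3
cup white [ 0.5854 -0.0899] R 0.0361 tip dist 0.055 yaw 70.8
cup mint [ 0.5024 -0.3289] R 0.0354 tip dist 0.055 yaw -25.7
saucer blue [ 0.4582 -0.0516] R 0.0564
saucer red [ 0.5546 -0.2246] R 0.0572
saucer mint [0.6999 0.1203] R 0.057
saucer white [ 0.4395 -0.1795] R 0.0582
```

View pics/ov.png

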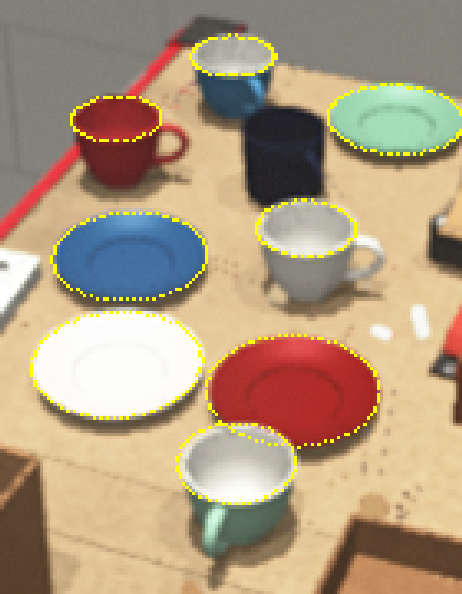

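```bash
cat > go.py <<'E'
import sys; from h import *
x,y,z,w=map(float,sys.argv[1:5]); o=robot.observe(); p=o["tool_pos"]; r=o["tool_rot"]; Y=r[2]
R=cv2.Rodrigues(np.array([0,0,Y]))[0]@np.diag([1,-1,-1])
dl=R.T@(np.array([x,y,z])-p)/.025
dy=(w-np.degrees(Y)+180)%360-180
print("t",round(o["time"],2),"pos",p.round(4),"rpy",r.round(3),"F",o["contact_force"].round(1),"open",round(o["opening"],4),"j6",o["qpos"][5].round(2))
print("delta",dl.round(2),"roll",round(-dy/6,2))
E
python3 go.py 0.5024 -0.3289 0.2 64.3
```

```text
t 0.25 pos [ 0.1631 -0.4989  0.2264] rpy [-3.141 -0.     0.316] F [0.1 0.6 0. ] open 0.0919 j6 -0.15
delta [15.01 -2.25  1.06] roll -7.7
```

```bash
python3 -m crank '{"claw":[1,1,1,1,1,1,1,1],"delta_pos":[[1.5,-0.2,0],[3,-0.4,0],[4.5,-0.7,0],[6,-0.9,0.2],[7.5,-1.1,0.4],[9,-1.3,0.6],[10.5,-1.6,0.8],[12,-1.8,1]],"roll":[-1,-2,-3,-4,-5,-6,-7,-7.7]}' 15; python3 go.py 0.5024 -0.3289 0.1 64.3
```

```text
time: 0.92
tool_pos: [0.4357, -0.3617, 0.2015]
tool_rot: [-3.141, -0.0, 1.128]
contact_force: [0.4, -0.5, 0.1]
opening: 0.0918
t 0.92 pos [ 0.4357 -0.3617  0.2015] rpy [-3.141 -0.     1.128] F [ 0.4 -0.5  0.1] open 0.0918 j6 -0.38
delta [2.33 1.85 4.06] roll 0.05
```

```bash
python3 -m crank '{"claw":[1,1,1,1,1,1,1,1],"delta_pos":[[0.8,0.6,0.4],[1.6,1.2,1],[2.33,1.85,2],[2.33,1.85,3],[2.33,1.85,4],[2.33,1.85,4],[2.33,1.85,4],[2.33,1.85,4]],"roll":[0,0,0,0,0,0,0,0]}' 15; python3 go.py 0.5024 -0.3289 0.022 64.3
python3 - <<'E'
from h import *
for n in("top","side"): cv2.imwrite(f"pics/{n}1.png",robot.read_camera(n)["color"])
E
```

```text
time: 1.58
tool_pos: [0.5017, -0.3314, 0.1031]
tool_rot: [3.14, 0.001, 1.122]
contact_force: [0.2, 0.3, -0.1]
opening: 0.0918
t 1.58 pos [ 0.5017 -0.3314  0.1031] rpy [3.140e+00 1.000e-03 1.122e+00] F [ 0.2  0.3 -0.1] open 0.0918 j6 -0.26
delta [ 0.1  -0.02  3.25] roll -0.0
```

View pics/side1.png

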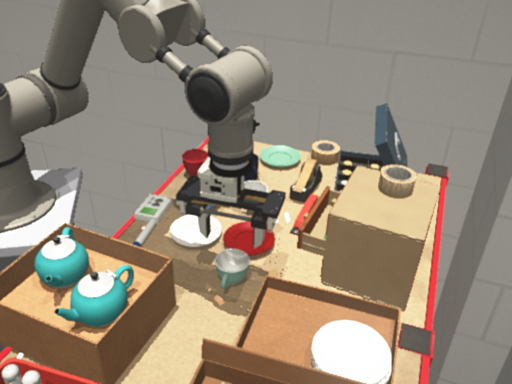

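The side view shows the open fingers, tips near (207,235) and (262,243), straddling the mint cup below at (232,265). Descending to grasp.

```bash
python3 -m crank '{"claw":[1,1,1,1,1,0.3,0.3,0.3],"delta_pos":[[0.1,0,1],[0.1,0,2],[0.1,0,3],[0.1,0,3.2],[0.1,0,3.2],[0.1,0,3.2],[0.1,0,3.2],[0.1,0,3.2]],"roll":[0,0,0,0,0,0,0,0]}' 15; python3 -m crank '{"claw":[0.3,0.3,0.3,0.3,0.3,0.3,0.3,0.3],"delta_pos":[[0,0,0],[0,0,0],[0,0,0],[0,0,0],[0,0,0],[0,0,0],[0,0,0],[0,0,-0.4]],"roll":[0,0,0,0,0,0,0,0]}' 15; python3 go.py 0.6999 0.1203 0.15 90
```

```text
time: 2.35
tool_pos: [0.5032, -0.3293, 0.0237]
tool_rot: [3.138, 0.001, 1.122]
contact_force: [0.2, -0.1, -0.1]
opening: 0.0764
time: 3.02
tool_pos: [0.5015, -0.3278, 0.0309]
tool_rot: [-3.139, -0.001, 1.122]
contact_force: [-0.3, 0.4, -1.4]
opening: 0.0676
t 3.02 pos [ 0.5015 -0.3278  0.0309] rpy [-3.139e+00 -1.000e-03  1.122e+00] F [-0.3  0.4 -1.4] open 0.0676 j6 -0.26
delta [19.59 -0.62 -4.77] roll -4.28
```

```bash
python3 -m crank '{"claw":[0.3,0.3,0.3,0.3,0.3,0.3,0.3,0.3],"delta_pos":[[0,0,-0.5],[0,0,-1.2],[0,0,-2],[0,0,-3],[0,0,-4],[0,0,-4.6],[0,0,-4.8],[0,0,-4.8]],"roll":[0,0,0,0,0,0,0,0]}' 15; python3 go.py 0.6999 0.1203 0.15 90
python3 - <<'E'
from h import *
for n in("top","side"): cv2.imwrite(f"pics/{n}2.png",robot.read_camera(n)["color"])
E
```

```text
time: 3.68
tool_pos: [0.5026, -0.3287, 0.1532]
tool_rot: [3.139, 0.001, 1.122]
contact_force: [0.1, 0.4, -2.3]
opening: 0.0678
t 3.68 pos [ 0.5026 -0.3287  0.1532] rpy [3.139e+00 1.000e-03 1.122e+00] F [ 0.1  0.4 -2.3] open 0.0678 j6 -0.26
delta [19.6  -0.68  0.13] roll -4.28
```

View pics/side2.png

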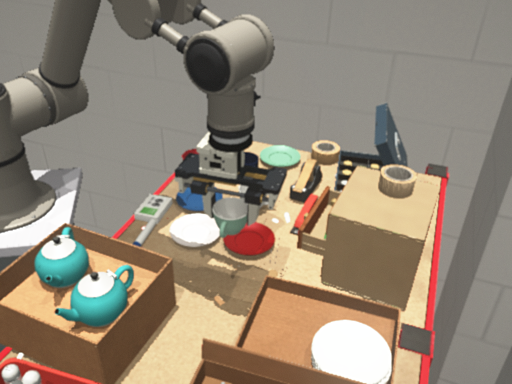

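The mint cup is held level at (230,215). I'll carry it clear of the cabinet by going left first.

```bash
python3 -m crank '{"claw":[0.3,0.3,0.3,0.3,0.3,0.3,0.3,0.3],"delta_pos":[[0.5,-0.2,0],[1.5,-0.7,0],[2.9,-1.4,0],[4.3,-2.1,0],[5.7,-2.7,0],[7.1,-3.4,0],[8.5,-4.1,0],[9.5,-4.6,0]],"roll":[-0.5,-1,-1.5,-2,-2.5,-3,-3.5,-4.28]}' 15; python3 go.py 0.6999 0.1203 0.15 90
```

```text
time: 4.45
tool_pos: [0.5, -0.0613, 0.1501]
tool_rot: [-3.138, -0.002, 1.574]
contact_force: [0.8, -0.6, -1.0]
opening: 0.0679
t 4.45 pos [ 0.5    -0.0613  0.1501] rpy [-3.138e+00 -2.000e-03  1.574e+00] F [ 0.8 -0.6 -1. ] open 0.0679 j6 -0.28
delta [7.24 8.02 0.  ] roll 0.03
```

```bash
python3 -m crank '{"claw":[0.3,0.3,0.3,0.3,0.3,0.3,0.3,0.3],"delta_pos":[[0.8,0.9,0],[1.8,2,0],[2.9,3.2,0],[4,4.4,0],[5.1,5.6,0],[6.2,6.8,0],[6.9,7.6,0],[7.24,8.0,0]],"roll":[0,0,0,0,0,0,0,0]}' 15;python3 -m crank '{"claw":[0.3,0.3,0.3,0.3,0.3,0.3,0.3,0.3],"delta_pos":[[0,0,0.2],[0,0,0.6],[0,0,1],[0,0,1.5],[0,0,2],[0,0,2.4],[0,0,2.6],[0,0,2.6]],"roll":[0,0,0,0,0,0,0,0]}' 15; python3 go.py 0.6999 0.1203 0.030 90
python3 - <<'E'
from h import *
for n in("top","side"): cv2.imwrite(f"pics/{n}3.png",robot.read_camera(n)["color"])
E
```

```text
time: 5.12
tool_pos: [0.7026, 0.1195, 0.1485]
tool_rot: [-3.139, -0.001, 1.573]
contact_force: [-1.2, -0.1, -2.6]
opening: 0.0678
time: 5.78
tool_pos: [0.7006, 0.1158, 0.0847]
tool_rot: [-3.138, 0.0, 1.57]
contact_force: [-1.3, 0.4, -2.0]
opening: 0.0674
t 5.78 pos [0.7006 0.1158 0.0847] rpy [-3.138  0.     1.57 ] F [-1.3  0.4 -2. ] open 0.0674 j6 0.06
delta [ 0.18 -0.03  2.19] roll -0.01
```

View pics/side3.png

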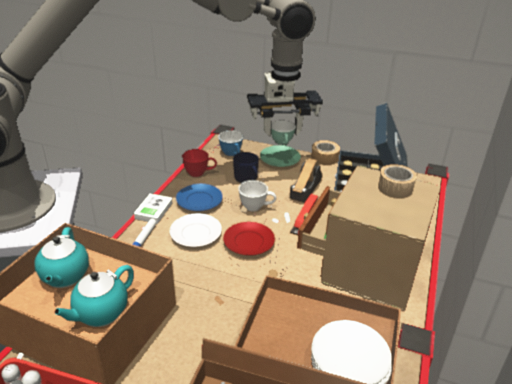

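```bash
python3 -m crank '{"claw":[0.3,0.3,0.3,0.3,0.3,0.3,0.3,0.3],"delta_pos":[[0.1,0,0.3],[0.15,0,0.7],[0.15,0,1.1],[0.15,0,1.5],[0.15,0,1.8],[0.15,0,2],[0.15,0,2.1],[0.15,0,2.15]],"roll":[0,0,0,0,0,0,0,0]}' 15; python3 go.py 0.6999 0.1203 0.030 90
python3 - <<'E'
from h import *
for n in("top","side"): cv2.imwrite(f"pics/{n}4.png",cv2.resize(robot.read_camera(n)["color"][90:220,100:320],None,fx=3,fy=3))
E
```

```text
time: 6.55
tool_pos: [0.7016, 0.12, 0.0322]
tool_rot: [-3.141, 0.0, 1.57]
contact_force: [-0.8, 0.1, -1.8]
opening: 0.068
t 6.55 pos [0.7016 0.12   0.0322] rpy [-3.141  0.     1.57 ] F [-0.8  0.1 -1.8] open 0.068 j6 0.06
delta [ 0.01 -0.07  0.09] roll -0.01
```

View pics/side4.png

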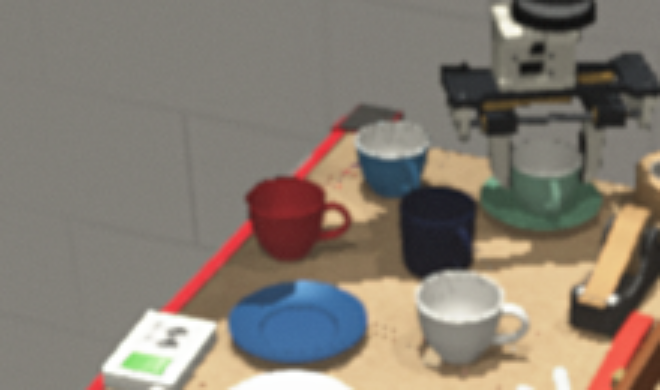

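The mint cup is just above the well at full-frame (283,150). I'll lower the last 2–3 mm and open.

```bash
python3 -m crank '{"claw":[0.3,0.3,0.3,0.3,0.3,0.3,0.3,0.3],"delta_pos":[[0,0,0.05],[0,0,0.08],[0,0,0.1],[0,0,0.12],[0,0,0.12],[0,0,0.12],[0,0,0.12],[0,0,0.12]],"roll":[0,0,0,0,0,0,0,0]}' 15; python3 go.py 0.6999 0.1203 0.030 90
```

```text
time: 7.32
tool_pos: [0.7018, 0.1201, 0.03]
tool_rot: [3.141, 0.0, 1.57]
contact_force: [0.4, -0.2, -1.8]
opening: 0.0678
t 7.32 pos [0.7018 0.1201 0.03  ] rpy [3.141 0.    1.57 ] F [ 0.4 -0.2 -1.8] open 0.0678 j6 0.06
delta [ 0.01 -0.08  0.  ] roll -0.0
```

```bash
python3 -m crank '{"claw":[0.3,0.3,0.3,0.3,0.3,0.3,0.3,0.3],"delta_pos":[[0,0,0.03],[0,0,0.06],[0,0,0.09],[0,0,0.1],[0,0,0.1],[0,0,0.1],[0,0,0.1],[0,0,0.1]],"roll":[0,0,0,0,0,0,0,0]}' 15; python3 go.py 0.6999 0.1203 0.030 90
```

```text
time: 7.98
tool_pos: [0.7019, 0.1204, 0.0292]
tool_rot: [3.141, -0.0, 1.57]
contact_force: [-3.6, 0.8, 7.1]
opening: 0.068
t 7.98 pos [0.7019 0.1204 0.0292] rpy [ 3.141 -0.     1.57 ] F [-3.6  0.8  7.1] open 0.068 j6 0.06
delta [-0.   -0.08 -0.03] roll -0.0
```

Contact with the well: +7 N up. Opening and rising.

```bash
python3 -m crank '{"claw":[0.85,1,1,1,1,1,1,1],"delta_pos":[[0,0,0],[0,0,0],[0,0,0],[0,0,0],[0,0,0],[0,0,0],[0,0,-0.5],[0,0,-1.3]],"roll":[0,0,0,0,0,0,0,0]}' 15; python3 -m crank '{"claw":[1,1,1,1,1,1,1,1],"delta_pos":[[0,0,-0.8],[0,0,-1.8],[0,0,-2.5],[-1,0,-2.5],[-2,0,-2.5],[-2,0,-2.5],[-2,0,-2.5],[-2,0,-2.5]],"roll":[0,0,0,0,0,0,0,0]}' 15;  python3 go.py 0.5667 0.1809 0.13 105
python3 - <<'E'
from h import *
for n in("top","side"): cv2.imwrite(f"pics/{n}5.png",cv2.resize(robot.read_camera(n)["color"][90:220,100:320],None,fx=3,fy=3))
E
```

```text
time: 8.65
tool_pos: [0.7002, 0.1199, 0.0582]
tool_rot: [-3.137, 0.0, 1.57]
contact_force: [1.0, 0.7, 0.2]
opening: 0.0918
time: 9.32
tool_pos: [0.7018, 0.0704, 0.123]
tool_rot: [3.141, -0.0, 1.57]
contact_force: [0.0, 1.1, -0.2]
opening: 0.0915
t 9.32 pos [0.7018 0.0704 0.123 ] rpy [ 3.141 -0.     1.57 ] F [ 0.   1.1 -0.2] open 0.0915 j6 -0.01
delta [ 4.42 -5.41 -0.28] roll -2.51
```

View pics/side5.png

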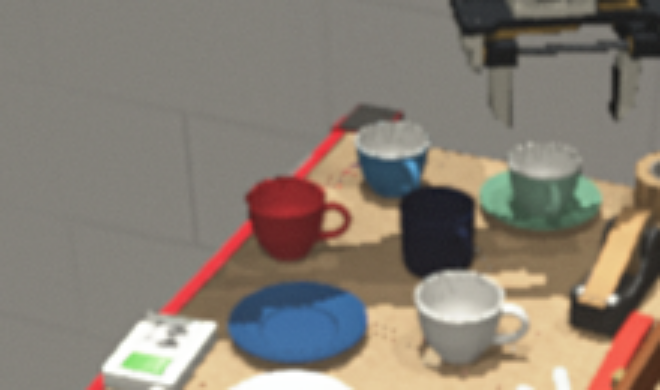

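View pics/top5.png

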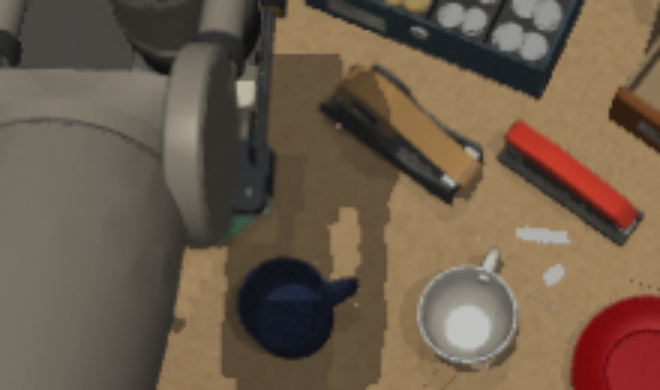

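The mint cup sits centred and upright in its saucer in the side view, around (545,185) in the crop. The blue cup is next.

```bash
python3 -m crank '{"claw":[1,1,1,1,1,1,1,1],"delta_pos":[[0.6,-0.8,0],[1.5,-1.9,0],[2.5,-3,0],[3.5,-4.2,0],[4.2,-5.1,0],[4.42,-5.41,0],[4.42,-5.41,0],[4.42,-5.41,0]],"roll":[-0.5,-1,-1.5,-2,-2.5,-2.5,-2.5,-2.5]}' 15; python3 go.py 0.5667 0.1809 0.026 105
```

```text
time: 10.08
tool_pos: [0.5672, 0.1812, 0.1229]
tool_rot: [3.14, 0.001, 1.833]
contact_force: [0.6, 0.0, -1.1]
opening: 0.0918
t 10.08 pos [0.5672 0.1812 0.1229] rpy [3.140e+00 1.000e-03 1.833e+00] F [ 0.6  0.  -1.1] open 0.0918 j6 -0.08
delta [-0.01 -0.02  3.88] roll 0.0
```

```bash
python3 -m crank '{"claw":[1,1,1,1,1,1,0.3,0.3],"delta_pos":[[0,0,1],[0,0,2],[0,0,3],[0,0,3.6],[0,0,3.85],[0,0,3.85],[0,0,3.85],[0,0,3.85]],"roll":[0,0,0,0,0,0,0,0]}' 15; python3 -m crank '{"claw":[0.3,0.3,0.3,0.3,0.3,0.3,0.3,0.3],"delta_pos":[[0,0,0],[0,0,0],[0,0,0],[0,0,0],[0,0,0],[0,0,0],[0,0,0],[0,0,0]],"roll":[0,0,0,0,0,0,0,0]}' 15;python3 -m crank '{"claw":[0.3,0.3,0.3,0.3,0.3,0.3,0.3,0.3],"delta_pos":[[0,0,-0.5],[0,0,-1.2],[0,0,-2],[0,0,-3],[0,0,-4],[0,0,-4.6],[0,0,-5],[0,0,-5]],"roll":[0,0,0,0,0,0,0,0]}' 15; python3 go.py 0.4582 -0.0516 0.15 90
python3 - <<'E'
from h import *
for n in("top","side"): cv2.imwrite(f"pics/{n}6.png",robot.read_camera(n)["color"])
E
```

```text
time: 10.75
tool_pos: [0.568, 0.1804, 0.0274]
tool_rot: [3.139, 0.0, 1.831]
contact_force: [-0.3, -0.1, 0.4]
opening: 0.0826
time: 11.42
tool_pos: [0.5675, 0.1808, 0.0273]
tool_rot: [3.139, 0.0, 1.832]
contact_force: [1.8, -0.2, 6.6]
opening: 0.0699
time: 12.08
tool_pos: [0.5672, 0.1809, 0.153]
tool_rot: [3.139, 0.0, 1.832]
contact_force: [0.2, -1.0, -1.5]
opening: 0.0699
t 12.08 pos [0.5672 0.1809 0.153 ] rpy [3.139 0.    1.832] F [ 0.2 -1.  -1.5] open 0.0699 j6 -0.08
delta [-7.86 -6.62  0.12] roll 2.5
```

View pics/side6.png

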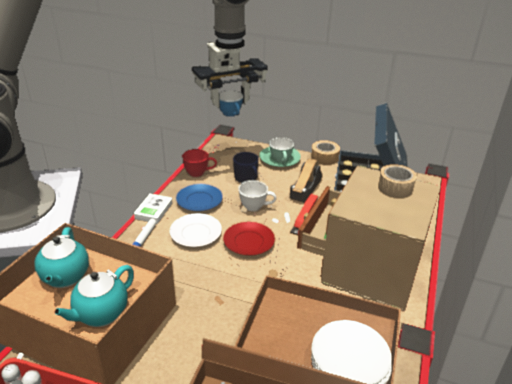

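```bash
python3 -m crank '{"claw":[0.3,0.3,0.3,0.3,0.3,0.3,0.3,0.3],"delta_pos":[[-0.6,-0.5,0],[-1.6,-1.3,0],[-2.7,-2.2,0],[-3.8,-3.2,0],[-4.9,-4.1,0],[-6,-5,0],[-7,-5.9,0],[-7.86,-6.62,0]],"roll":[0.5,1,1.5,2,2.5,2.5,2.5,2.5]}' 15; python3 -m crank '{"claw":[0.3,0.3,0.3,0.3,0.3,0.3,0.3,0.3],"delta_pos":[[0,0,0.5],[0,0,1.2],[0,0,2],[0,0,2.8],[0,0,3.6],[0,0,4.1],[0,0,4.4],[0,0,4.5]],"roll":[0,0,0,0,0,0,0,0]}' 15; python3 go.py 0.4582 -0.0516 0.033 90
python3 - <<'E'
from h import *
for n in("top","side"): cv2.imwrite(f"pics/{n}7.png",cv2.resize(robot.read_camera(n)["color"][120:270,130:330],None,fx=3,fy=3))
E
```

```text
time: 12.85
tool_pos: [0.4551, -0.0533, 0.1496]
tool_rot: [-3.138, -0.001, 1.57]
contact_force: [0.1, 0.9, -1.6]
opening: 0.0695
time: 13.52
tool_pos: [0.4559, -0.0515, 0.0367]
tool_rot: [-3.137, -0.001, 1.57]
contact_force: [-0.2, 0.0, -1.7]
opening: 0.0699
t 13.52 pos [ 0.4559 -0.0515  0.0367] rpy [-3.137e+00 -1.000e-03  1.570e+00] F [-0.2  0.  -1.7] open 0.0699 j6 -0.28
delta [-0.    0.09  0.15] roll -0.01
```

View pics/side7.png

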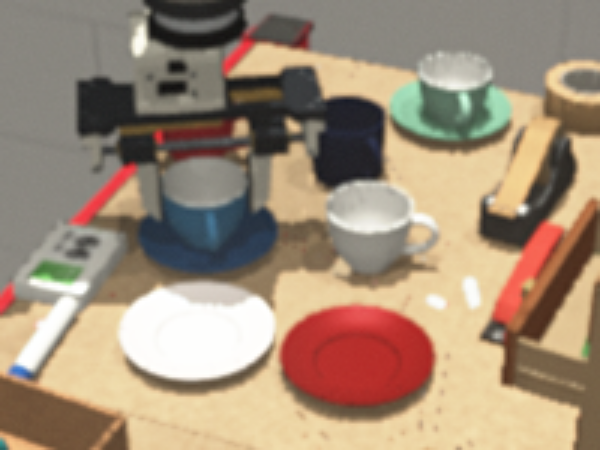

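The blue cup hangs over its well, around (205,210) in the crop, with the handle facing the side camera (-y). Lowering.

```bash
python3 -m crank '{"claw":[0.3,0.3,0.3,0.3,0.3,0.3,0.3,0.3],"delta_pos":[[0,0.07,0.05],[0,0.07,0.1],[0,0.07,0.13],[0,0.07,0.16],[0,0.07,0.18],[0,0.07,0.18],[0,0.07,0.18],[0,0.07,0.18]],"roll":[0,0,0,0,0,0,0,0]}' 15; python3 go.py 0.4582 -0.0516 0.032 90
```

```text
time: 14.28
tool_pos: [0.4592, -0.052, 0.0343]
tool_rot: [3.141, 0.0, 1.57]
contact_force: [-0.9, -0.4, -2.2]
opening: 0.0699
t 14.28 pos [ 0.4592 -0.052   0.0343] rpy [3.141 0.    1.57 ] F [-0.9 -0.4 -2.2] open 0.0699 j6 -0.28
delta [ 0.01 -0.04  0.09] roll -0.0
```

```bash
python3 -m crank '{"claw":[0.3,0.3,0.3,0.3,0.3,0.3,0.3,0.3],"delta_pos":[[0,0,0.03],[0,0,0.06],[0,0,0.08],[0,0,0.1],[0,0,0.1],[0,0,0.1],[0,0,0.1],[0,0,0.1]],"roll":[0,0,0,0,0,0,0,0]}' 15; python3 go.py 0.4582 -0.0516 0.032 90
```

```text
time: 14.95
tool_pos: [0.4594, -0.0515, 0.0331]
tool_rot: [3.141, -0.0, 1.57]
contact_force: [-4.6, 3.2, 15.7]
opening: 0.0702
t 14.95 pos [ 0.4594 -0.0515  0.0331] rpy [ 3.141 -0.     1.57 ] F [-4.6  3.2 15.7] open 0.0702 j6 -0.28
delta [-0.   -0.05  0.04] roll -0.0
```

```bash
python3 -m crank '{"claw":[0.85,1,1,1,1,1,1,1],"delta_pos":[[0,0,0],[0,0,0],[0,0,0],[0,0,0],[0,0,0],[0,0,0],[0,0,-0.5],[0,0,-1.3]],"roll":[0,0,0,0,0,0,0,0]}' 15; python3 -m crank '{"claw":[1,1,1,1,1,1,1,1],"delta_pos":[[0,0,-0.8],[0,0,-1.8],[0,0,-2.5],[0.8,0,-2.5],[2,0,-2.5],[3.2,0,-2.5],[4.4,0,-2.5],[5.4,0,-2.5]],"roll":[0,0,-1,-2,-3.1,-4.2,-5.3,-6.4]}' 15;  python3 go.py 0.4597 0.0836 0.13 167.3
python3 - <<'E'
from h import *
for n in("top","side"): cv2.imwrite(f"pics/{n}8.png",cv2.resize(robot.read_camera(n)["color"][120:270,130:330],None,fx=3,fy=3))
E
```

```text
time: 15.62
tool_pos: [0.4578, -0.0516, 0.063]
tool_rot: [-3.137, -0.001, 1.57]
contact_force: [-1.2, 0.4, 0.3]
opening: 0.0919
time: 16.28
tool_pos: [0.4589, 0.0847, 0.1267]
tool_rot: [3.142, -0.0, 2.246]
contact_force: [0.2, -0.2, 0.2]
opening: 0.092
t 16.28 pos [0.4589 0.0847 0.1267] rpy [ 3.142 -0.     2.246] F [ 0.2 -0.2  0.2] open 0.092 j6 -0.66
delta [-0.05 -0.   -0.13] roll -6.43
```

View pics/side8.png

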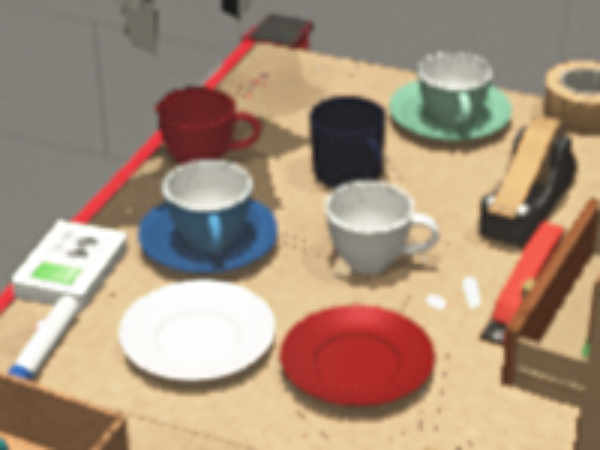

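The blue cup is seated in its saucer at (207,205) in the crop. Turning the tool over the red cup at (205,125).

```bash
python3 -m crank '{"claw":[1,1,1,1,1,1,1,1],"delta_pos":[[0,0,0],[0,0,0],[0,0,0],[0,0,0],[0,0,0],[0,0,0],[0,0,0.5],[0,0,1]],"roll":[-1,-2,-3.1,-4.2,-5.3,-6.43,-6.43,-6.43]}' 15; python3 go.py 0.4597 0.0836 0.028 167.3
python3 - <<'E'
from h import *
for n in("top","side"): cv2.imwrite(f"pics/{n}9.png",cv2.resize(robot.read_camera(n)["color"][120:270,130:330],None,fx=3,fy=3))
E
```

```text
time: 17.05
tool_pos: [0.4599, 0.0822, 0.1018]
tool_rot: [3.141, 0.002, 2.912]
contact_force: [-0.7, 0.2, -1.1]
opening: 0.0918
t 17.05 pos [0.4599 0.0822 0.1018] rpy [3.141e+00 2.000e-03 2.912e+00] F [-0.7  0.2 -1.1] open 0.0918 j6 -1.33
delta [0.02 0.05 2.95] roll -0.07
```

View pics/side9.png

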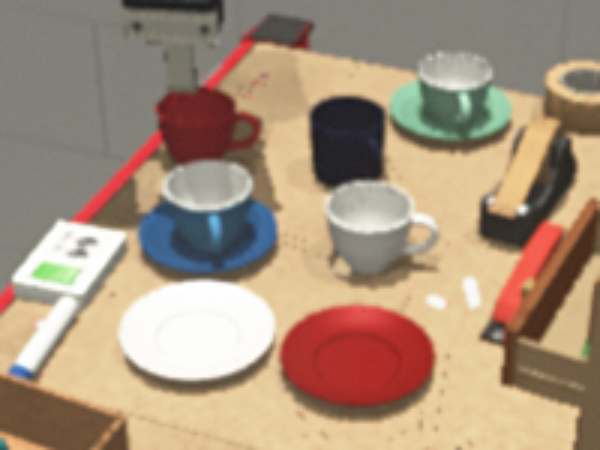

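```bash
python3 -m crank '{"claw":[1,1,1,1,1,1,0.3,0.3],"delta_pos":[[0,0,0.8],[0,0,1.6],[0,0,2.3],[0,0,2.8],[0,0,2.92],[0,0,2.92],[0,0,2.92],[0,0,2.92]],"roll":[0,0,0,0,0,0,0,0]}' 15; python3 -m crank '{"claw":[0.3,0.3,0.3,0.3,0.3,0.3,0.3,0.3],"delta_pos":[[0,0,0],[0,0,0],[0,0,0],[0,0,0],[0,0,0],[0,0,0],[0,0,0],[0,0,0]],"roll":[0,0,0,0,0,0,0,0]}' 15;python3 -m crank '{"claw":[0.3,0.3,0.3,0.3,0.3,0.3,0.3,0.3],"delta_pos":[[0,0,-0.5],[0,0,-1.2],[0,0,-2],[0,0,-3],[0,0,-4],[0,0,-4.6],[0,0,-5],[0,0,-5]],"roll":[0,0,0,0,0,0,0,0]}' 15; python3 go.py 0.5546 -0.2246 0.15 90
python3 - <<'E'
from h import *
for n in("top","side"): cv2.imwrite(f"pics/{n}10.png",robot.read_camera(n)["color"])
E
```

```text
time: 17.82
tool_pos: [0.46, 0.083, 0.0297]
tool_rot: [3.141, 0.002, 2.914]
contact_force: [-0.4, 0.2, -0.6]
opening: 0.0829
time: 18.48
tool_pos: [0.4599, 0.0832, 0.0293]
tool_rot: [3.141, 0.002, 2.914]
contact_force: [0.1, 2.2, 4.8]
opening: 0.0694
time: 19.15
tool_pos: [0.4601, 0.083, 0.1555]
tool_rot: [3.141, 0.003, 2.914]
contact_force: [0.3, 0.6, -1.0]
opening: 0.0692
t 19.15 pos [0.4601 0.083  0.1555] rpy [3.141e+00 3.000e-03 2.914e+00] F [ 0.3  0.6 -1. ] open 0.0692 j6 -1.33
delta [ -6.46 -11.14   0.22] roll 12.83
```

View pics/side10.png

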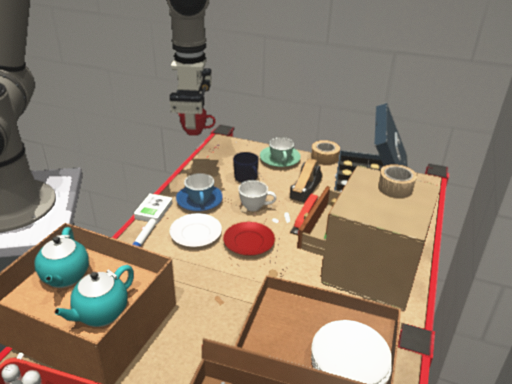

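```bash
python3 - <<'E'
from h import *
t=robot.read_camera("top"); s=robot.read_camera("side")
for z in (.04,.06,.08,.1,.12): print(z,cast(t,[(305,125),(367,167),(333,153)],z).round(3).tolist(),cast(s,[(330,190),(301,234)],z).round(3).tolist())
E
```

```text
0.04 [[0.753, -0.197], [0.658, -0.337], [0.689, -0.261]] [[0.778, -0.103], [0.665, -0.259]]
0.06 [[0.745, -0.195], [0.653, -0.332], [0.682, -0.257]] [[0.767, -0.131], [0.658, -0.283]]
0.08 [[0.738, -0.193], [0.647, -0.327], [0.676, -0.254]] [[0.757, -0.159], [0.65, -0.306]]
0.1 [[0.73, -0.192], [0.641, -0.323], [0.669, -0.251]] [[0.746, -0.187], [0.643, -0.33]]
0.12 [[0.722, -0.19], [0.635, -0.318], [0.663, -0.248]] [[0.735, -0.216], [0.635, -0.354]]
```

```bash
python3 -m crank '{"claw":[0.3,0.3,0.3,0.3,0.3,0.3,0.3,0.3],"delta_pos":[[-0.3,-0.5,0],[-0.8,-1.4,0],[-1.3,-2.4,0],[-1.9,-3.4,0],[-2.5,-4.4,0],[-3,-5.4,0],[-3.6,-6.4,0],[-4.2,-7.4,0]],"roll":[0.6,1.4,2.3,3.2,4.1,5,5.9,6.8]}' 15; python3 go.py 0.551 -0.2246 0.15 90
```

```text
time: 20.02
tool_pos: [0.5193, -0.1221, 0.1523]
tool_rot: [-3.14, -0.002, 2.197]
contact_force: [0.9, 0.6, -1.2]
opening: 0.0688
t 20.02 pos [ 0.5193 -0.1221  0.1523] rpy [-3.140e+00 -2.000e-03  2.197e+00] F [ 0.9  0.6 -1.2] open 0.0688 j6 -1.0
delta [-4.07 -1.38  0.09] roll 5.98
```

```bash
python3 -m crank '{"claw":[0.3,0.3,0.3,0.3,0.3,0.3,0.3,0.3],"delta_pos":[[-0.6,-0.2,0],[-1.4,-0.5,0],[-2.2,-0.8,0],[-3,-1,0],[-3.7,-1.3,0],[-4.07,-1.4,0],[-4.07,-1.4,0],[-4.07,-1.4,0]],"roll":[1,2,3,4,5,5.98,5.98,5.98]}' 15; python3 go.py 0.551 -0.2246 0.04 90
python3 - <<'E'
from h import *
for n in("top","side"): cv2.imwrite(f"pics/{n}11.png",robot.read_camera(n)["color"])
E
```

```text
time: 20.68
tool_pos: [0.5509, -0.2235, 0.1522]
tool_rot: [-3.139, -0.002, 1.578]
contact_force: [-1.2, 1.2, -2.3]
opening: 0.0691
t 20.68 pos [ 0.5509 -0.2235  0.1522] rpy [-3.139e+00 -2.000e-03  1.578e+00] F [-1.2  1.2 -2.3] open 0.0691 j6 -0.52
delta [-0.04  0.01  4.49] roll 0.07
```

View pics/side11.png

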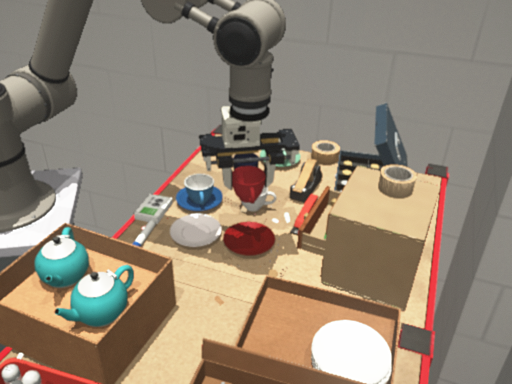

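View pics/top11.png

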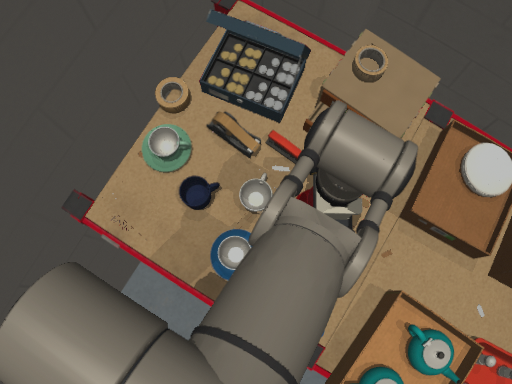

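The red cup hangs level above its saucer in the side view, at (247,185) over (249,238), and the cabinet drawer is clear. Descending.

```bash
python3 -m crank '{"claw":[0.3,0.3,0.3,0.3,0.3,0.3,0.3,0.3],"delta_pos":[[0,0,0.5],[0,0,1.2],[0,0,2],[0,0,2.8],[0,0,3.6],[0,0,4.1],[0,0,4.4],[0,0,4.55]],"roll":[0,0,0,0,0,0,0,0]}' 15; python3 -m crank '{"claw":[0.3,0.3,0.3,0.3,0.3,0.3,0.3,0.3],"delta_pos":[[0,0,0],[0,0,0.03],[0,0,0.06],[0,0,0.08],[0,0,0.08],[0,0,0.08],[0,0,0.08],[0,0,0.08]],"roll":[0,0,0,0,0,0,0,0]}' 15; python3 go.py 0.551 -0.2246 0.035 90
```

```text
time: 21.45
tool_pos: [0.551, -0.2226, 0.0389]
tool_rot: [-3.14, -0.001, 1.578]
contact_force: [-0.7, 0.6, -1.6]
opening: 0.0691
time: 22.12
tool_pos: [0.5516, -0.2237, 0.0381]
tool_rot: [3.141, 0.0, 1.576]
contact_force: [-0.4, 0.5, -2.7]
opening: 0.0694
t 22.12 pos [ 0.5516 -0.2237  0.0381] rpy [3.141 0.    1.576] F [-0.4  0.5 -2.7] open 0.0694 j6 -0.52
delta [-0.03 -0.02  0.12] roll 0.05
```

```bash
python3 -m crank '{"claw":[0.3,0.3,0.3,0.3,0.3,0.3,0.3,0.3],"delta_pos":[[0,0,0.03],[0,0,0.06],[0,0,0.09],[0,0,0.11],[0,0,0.11],[0,0,0.11],[0,0,0.11],[0,0,0.11]],"roll":[0,0,0,0,0,0,0,0]}' 15; python3 go.py 0.551 -0.2246 0.035 90
```

```text
time: 22.78
tool_pos: [0.5516, -0.2237, 0.0354]
tool_rot: [3.141, 0.0, 1.576]
contact_force: [-0.9, -0.2, 1.9]
opening: 0.0692
t 22.78 pos [ 0.5516 -0.2237  0.0354] rpy [3.141 0.    1.576] F [-0.9 -0.2  1.9] open 0.0692 j6 -0.52
delta [-0.04 -0.02  0.02] roll 0.05
```

```bash
python3 -m crank '{"claw":[0.85,1,1,1,1,1,1,1],"delta_pos":[[0,0,0],[0,0,0],[0,0,0],[0,0,0],[0,0,0],[0,0,0],[0,0,-0.5],[0,0,-1.3]],"roll":[0,0,0,0,0,0,0,0]}' 15; python3 -m crank '{"claw":[1,1,1,1,1,1,1,1],"delta_pos":[[0,0,-0.8],[0,0,-1.8],[0,0,-2.8],[0,-0.3,-3],[0,-0.8,-3],[0,-1.5,-3],[0,-2.2,-3],[0,-3,-3]],"roll":[0,0,0,0,0,0,0,0]}' 15;  python3 go.py 0.5854 -0.0899 0.14 160.8
python3 - <<'E'
from h import *
d=robot.read_camera("top")
print(cast(d,[(218.5,185.6),(196,193)],.05).round(3))
for n in("top","side"): cv2.imwrite(f"pics/{n}12.png",cv2.resize(robot.read_camera(n)["color"][120:270,130:390],None,fx=3,fy=3))
E
```

```text
time: 23.45
tool_pos: [0.5502, -0.2229, 0.066]
tool_rot: [-3.137, -0.002, 1.576]
contact_force: [-0.0, 0.0, 0.4]
opening: 0.0917
time: 24.12
tool_pos: [0.4754, -0.2237, 0.142]
tool_rot: [-3.141, -0.0, 1.576]
contact_force: [0.1, 0.1, 0.1]
opening: 0.092
t 24.12 pos [ 0.4754 -0.2237  0.142 ] rpy [-3.141 -0.     1.576] F [0.1 0.1 0.1] open 0.092 j6 -0.59
delta [5.33 4.43 0.08] roll -11.75
[[ 0.604 -0.009]
 [ 0.586  0.039]]
```

View pics/side12.png

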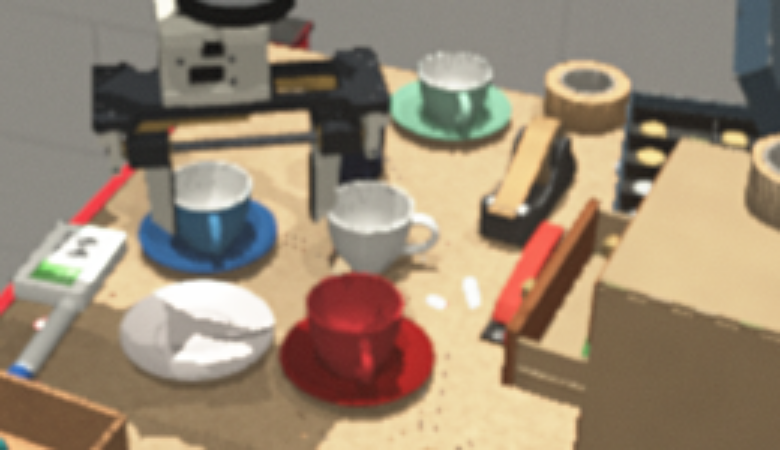

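View pics/top12.png

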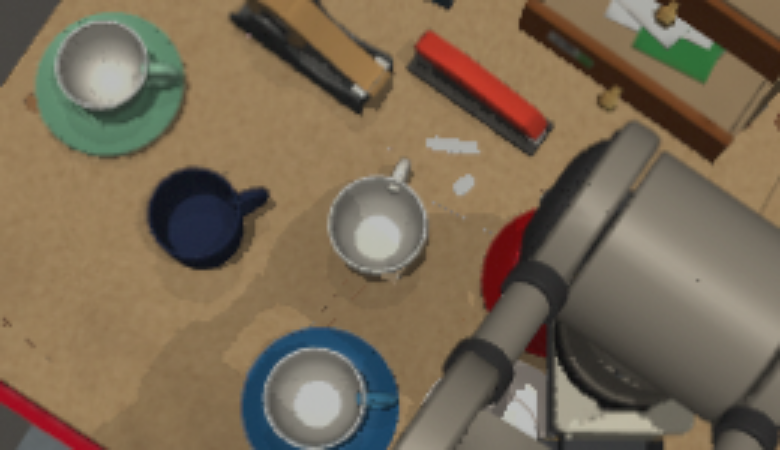

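Red is seated. For white I'll grip 10° off the perpendicular, to stay clear of the navy handle at (0.604,-0.009).

```bash
python3 -m crank '{"claw":[1,1,1,1,1,1,1,1],"delta_pos":[[0.6,0.5,0],[1.6,1.3,0],[2.6,2.2,0],[3.6,3,0],[4.6,3.8,0],[5.33,4.43,0],[5.33,4.43,0],[5.33,4.43,0]],"roll":[-1,-2.1,-3.2,-4.3,-5.4,-6.5,-7.6,-8.7]}' 15; python3 go.py 0.5854 -0.0899 0.026 150.8
```

```text
time: 24.93
tool_pos: [0.5882, -0.0883, 0.1419]
tool_rot: [3.141, 0.0, 2.495]
contact_force: [-1.1, -1.3, -0.3]
opening: 0.0915
t 24.93 pos [ 0.5882 -0.0883  0.1419] rpy [3.141 0.    2.495] F [-1.1 -1.3 -0.3] open 0.0915 j6 -1.2
delta [ 0.05 -0.12  4.64] roll -1.3
```

```bash
python3 -m crank '{"claw":[1,1,1,1,1,1,1,1],"delta_pos":[[0,-0.05,0.6],[0,-0.05,1.2],[0,-0.05,1.5],[0,-0.05,1.5],[0,-0.05,1.5],[0,-0.05,1.5],[0,-0.05,1.5],[0,-0.05,1.5]],"roll":[-0.7,-1.3,-1.3,-1.3,-1.3,-1.3,-1.3,-1.3]}' 15; python3 go.py 0.5854 -0.0899 0.026 150.8
python3 - <<'E'
from h import *
for n in("top","side"): cv2.imwrite(f"pics/{n}13.png",cv2.resize(robot.read_camera(n)["color"][120:270,130:390],None,fx=3,fy=3))
E
```

```text
time: 25.6
tool_pos: [0.5864, -0.0914, 0.106]
tool_rot: [3.141, 0.002, 2.622]
contact_force: [-0.2, -0.3, -0.7]
opening: 0.0922
t 25.6 pos [ 0.5864 -0.0914  0.106 ] rpy [3.141e+00 2.000e-03 2.622e+00] F [-0.2 -0.3 -0.7] open 0.0922 j6 -1.33
delta [0.06 0.03 3.2 ] roll -0.09
```

View pics/side13.png

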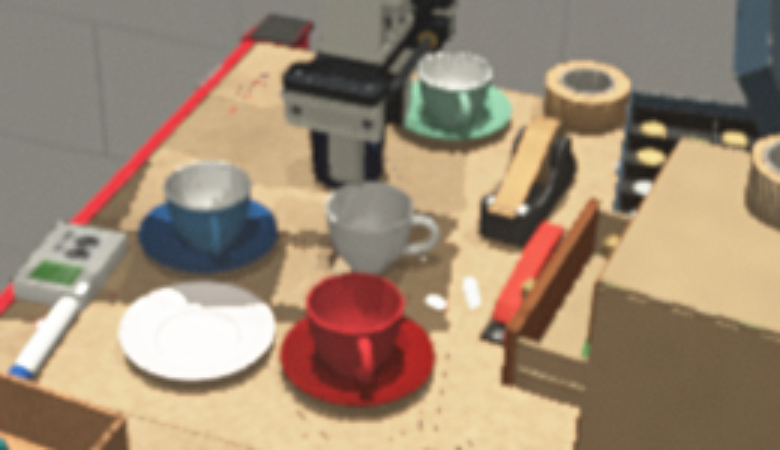

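The near finger is lined up over the white cup at (350,160) in the crop. Descend, grip and lift.

```bash
python3 -m crank '{"claw":[1,1,1,1,1,1,0.3,0.3],"delta_pos":[[0,0,0.8],[0,0,1.6],[0,0,2.4],[0,0,2.9],[0,0,3.15],[0,0,3.15],[0,0,3.15],[0,0,3.15]],"roll":[0,0,0,0,0,0,0,0]}' 15; python3 -m crank '{"claw":[0.3,0.3,0.3,0.3,0.3,0.3,0.3,0.3],"delta_pos":[[0,0,0],[0,0,0],[0,0,0],[0,0,0],[0,0,0],[0,0,0],[0,0,0],[0,0,0]],"roll":[0,0,0,0,0,0,0,0]}' 15;python3 -m crank '{"claw":[0.3,0.3,0.3,0.3,0.3,0.3,0.3,0.3],"delta_pos":[[0,0,-0.5],[0,0,-1.2],[0,0,-2],[0,0,-3],[0,0,-4],[0,0,-4.6],[0,0,-5],[0,0,-5]],"roll":[0,0,0,0,0,0,0,0]}' 15; python3 go.py 0.4385 -0.1795 0.15 80
python3 - <<'E'
from h import *
for n in("top","side"): cv2.imwrite(f"pics/{n}14.png",robot.read_camera(n)["color"])
E
```

```text
time: 26.37
tool_pos: [0.5867, -0.0915, 0.0276]
tool_rot: [3.141, 0.002, 2.623]
contact_force: [-0.7, -0.5, 0.1]
opening: 0.0828
time: 27.03
tool_pos: [0.5866, -0.0912, 0.0274]
tool_rot: [3.141, 0.002, 2.623]
contact_force: [0.9, 1.9, 5.4]
opening: 0.0698
time: 27.7
tool_pos: [0.5866, -0.0915, 0.1533]
tool_rot: [3.141, 0.003, 2.623]
contact_force: [0.3, 0.2, -2.4]
opening: 0.0697
t 27.7 pos [ 0.5866 -0.0915  0.1533] rpy [3.141e+00 3.000e-03 2.623e+00] F [ 0.3  0.2 -2.4] open 0.0697 j6 -1.34
delta [ 3.4  -5.99  0.13] roll 11.71
```

View pics/side14.png

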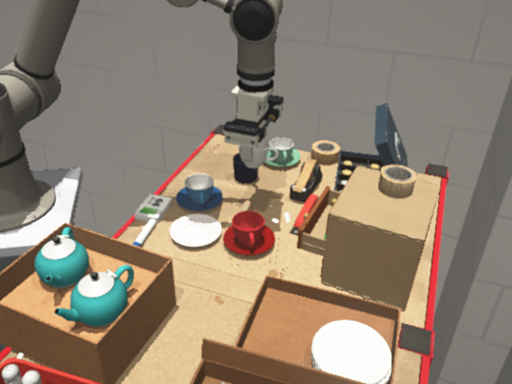

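```bash
python3 -m crank '{"claw":[0.3,0.3,0.3,0.3,0.3,0.3,0.3,0.3],"delta_pos":[[0.2,-0.4,0],[0.6,-1,0],[1,-1.8,0],[1.5,-2.7,0],[2,-3.6,0],[2.5,-4.5,0],[3,-5.3,0],[3.4,-5.99,0]],"roll":[0.6,1.4,2.3,3.2,4.1,5,5.9,6.8]}' 15; python3 go.py 0.4385 -0.1795 0.15 80
```

```text
time: 28.47
tool_pos: [0.4354, -0.1791, 0.1498]
tool_rot: [-3.139, -0.003, 1.906]
contact_force: [1.1, -1.1, -2.2]
opening: 0.07
t 28.47 pos [ 0.4354 -0.1791  0.1498] rpy [-3.139e+00 -3.000e-03  1.906e+00] F [ 1.1 -1.1 -2.2] open 0.07 j6 -0.89
delta [-0.06  0.11 -0.01] roll 4.86
```

```bash
python3 -m crank '{"claw":[0.3,0.3,0.3,0.3,0.3,0.3,0.3,0.3],"delta_pos":[[0,0,0],[0,0,0],[0,0,0],[0,0,0.3],[0,0,0.7],[0,0,1.2],[0,0,1.7],[0,0,2]],"roll":[0.9,1.8,2.7,3.6,4.4,4.86,4.86,4.86]}' 15; python3 go.py 0.4385 -0.1795 0.036 80
python3 - <<'E'
from h import *
for n in("top","side"): cv2.imwrite(f"pics/{n}15.png",cv2.resize(robot.read_camera(n)["color"][120:270,130:390],None,fx=3,fy=3))
E
```

```text
time: 29.13
tool_pos: [0.4364, -0.1783, 0.099]
tool_rot: [-3.137, -0.002, 1.402]
contact_force: [-0.3, 0.8, -1.5]
opening: 0.0694
t 29.13 pos [ 0.4364 -0.1783  0.099 ] rpy [-3.137e+00 -2.000e-03  1.402e+00] F [-0.3  0.8 -1.5] open 0.0694 j6 -0.38
delta [-0.03  0.09  2.52] roll 0.05
```

View pics/side15.png

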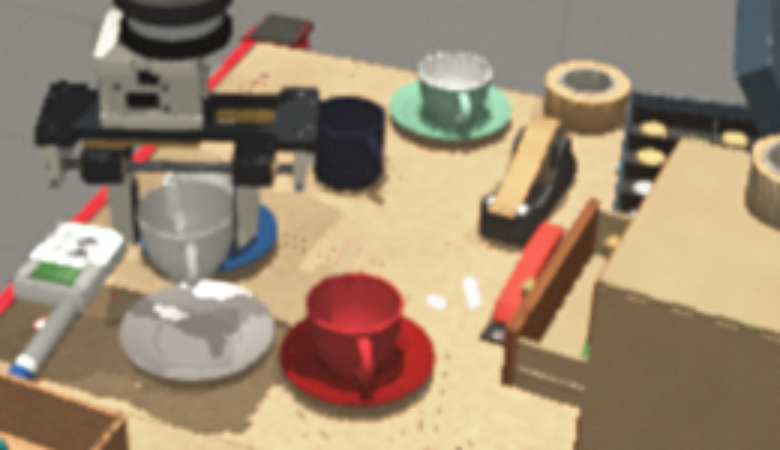

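The white cup hangs level over its saucer, around (190,230) above (197,330) in the crop, and clear of red. Lowering.

```bash
python3 -m crank '{"claw":[0.3,0.3,0.3,0.3,0.3,0.3,0.3,0.3],"delta_pos":[[0,0,0.3],[0,0,0.8],[0,0,1.3],[0,0,1.8],[0,0,2.2],[0,0,2.4],[0,0,2.52],[0,0,2.52]],"roll":[0,0,0,0,0,0,0,0]}' 15; python3 -m crank '{"claw":[0.3,0.3,0.3,0.3,0.3,0.3,0.3,0.3],"delta_pos":[[0,0,0],[0,0,0.03],[0,0,0.05],[0,0,0.05],[0,0,0.05],[0,0,0.05],[0,0,0.05],[0,0,0.05]],"roll":[0,0,0,0,0,0,0,0]}' 15; python3 go.py 0.4385 -0.1795 0.033 80
```

```text
time: 29.9
tool_pos: [0.4378, -0.1791, 0.0382]
tool_rot: [-3.141, -0.0, 1.402]
contact_force: [0.1, -0.4, -1.7]
opening: 0.0696
time: 30.57
tool_pos: [0.4379, -0.1792, 0.0373]
tool_rot: [3.141, 0.0, 1.402]
contact_force: [-0.4, 0.3, -2.0]
opening: 0.0694
t 30.57 pos [ 0.4379 -0.1792  0.0373] rpy [3.141 0.    1.402] F [-0.4  0.3 -2. ] open 0.0694 j6 -0.38
delta [-0.01  0.03  0.17] roll 0.05
```

```bash
python3 -m crank '{"claw":[0.3,0.3,0.3,0.3,0.3,0.3,0.3,0.3],"delta_pos":[[0,0,0.04],[0,0,0.08],[0,0,0.11],[0,0,0.14],[0,0,0.15],[0,0,0.15],[0,0,0.15],[0,0,0.15]],"roll":[0,0,0,0,0,0,0,0]}' 15; python3 go.py 0.4385 -0.1795 0.033 80
```

```text
time: 31.23
tool_pos: [0.4378, -0.1791, 0.0335]
tool_rot: [3.142, 0.0, 1.402]
contact_force: [-0.4, -0.5, 0.8]
opening: 0.0693
t 31.23 pos [ 0.4378 -0.1791  0.0335] rpy [3.142 0.    1.402] F [-0.4 -0.5  0.8] open 0.0693 j6 -0.38
delta [-0.01  0.03  0.02] roll 0.05
```

```bash
python3 -m crank '{"claw":[0.85,1,1,1,1,1,1,1],"delta_pos":[[0,0,0],[0,0,0],[0,0,0],[0,0,0],[0,0,0],[0,0,0],[0,0,-0.5],[0,0,-1.3]],"roll":[0,0,0,0,0,0,0,0]}' 15; python3 -m crank '{"claw":[1,1,1,1,1,1,1,1],"delta_pos":[[0,0,-0.8],[0,0,-1.8],[0,0,-2.8],[0,0,-4],[0,0,-5.2],[0,0,-6.4],[0,0,-7],[0,0,-7.3]],"roll":[0,0,0,0,0,0,0,0]}' 15;  python3 go.py 0.19 -0.48 0.24 60
```

```text
time: 31.9
tool_pos: [0.4366, -0.1784, 0.0648]
tool_rot: [-3.138, -0.001, 1.402]
contact_force: [-1.1, 0.1, -0.0]
opening: 0.0914
time: 32.57
tool_pos: [0.4386, -0.1796, 0.2511]
tool_rot: [3.137, 0.002, 1.402]
contact_force: [-0.2, -0.6, -0.4]
opening: 0.0917
t 32.57 pos [ 0.4386 -0.1796  0.2511] rpy [3.137e+00 2.000e-03 1.402e+00] F [-0.2 -0.6 -0.4] open 0.0917 j6 -0.38
delta [-13.52  -7.78   0.44] roll 3.39
```

```bash
python3 -m crank '{"claw":[1,1,1,1,1,1,1,1],"delta_pos":[[-0.8,-0.5,0],[-1.9,-1.1,0],[-3,-1.7,0],[-4.1,-2.3,0],[-5.2,-3,0],[-6.3,-3.6,0],[-7.2,-4.1,0],[-8,-4.6,0]],"roll":[0.5,1,1.5,2,2.5,3,3.4,3.4]}' 15;  python3 -m crank '{"claw":[1,1,1,1,1,1,1,1],"delta_pos":[[0,0,0],[0,0,0],[0,0,0],[0,0,0],[0,0,0],[0,0,0],[0,0,0],[0,0,0]],"roll":[0,0,0,0,0,0,0,0]}' 15; python3 - <<'E'
from h import *
for n in("top","side"):
  im=robot.read_camera(n)["color"]; cv2.imwrite(f"pics/{n}16.png",im)
  cv2.imwrite(f"pics/{n}16c.png",cv2.resize(im[125:275,130:390] if n=="side" else im[120:300,120:350],None,fx=3,fy=3,interpolation=cv2.INTER_CUBIC))
E
```

```text
time: 33.23
tool_pos: [0.2893, -0.3578, 0.2474]
tool_rot: [-3.14, -0.001, 1.043]
contact_force: [-0.3, -0.1, 0.0]
opening: 0.0918
time: 33.9
tool_pos: [0.2911, -0.3566, 0.2485]
tool_rot: [3.141, 0.0, 1.046]
contact_force: [1.0, 0.4, -0.1]
opening: 0.0917
```

View pics/top16c.png

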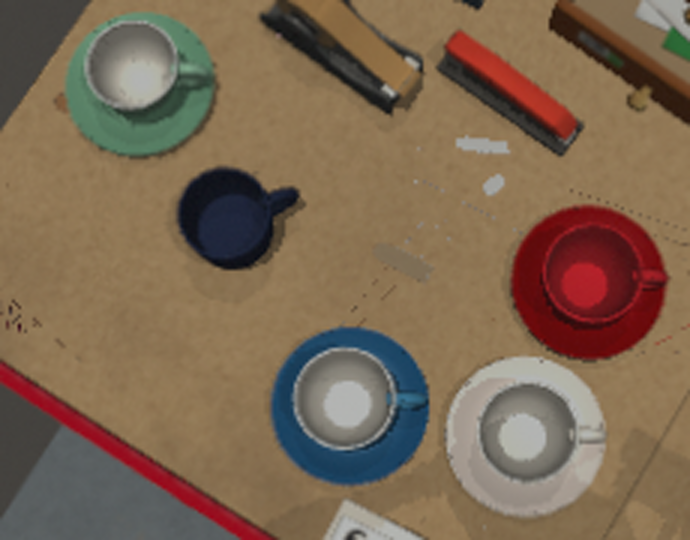

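View pics/side16c.png

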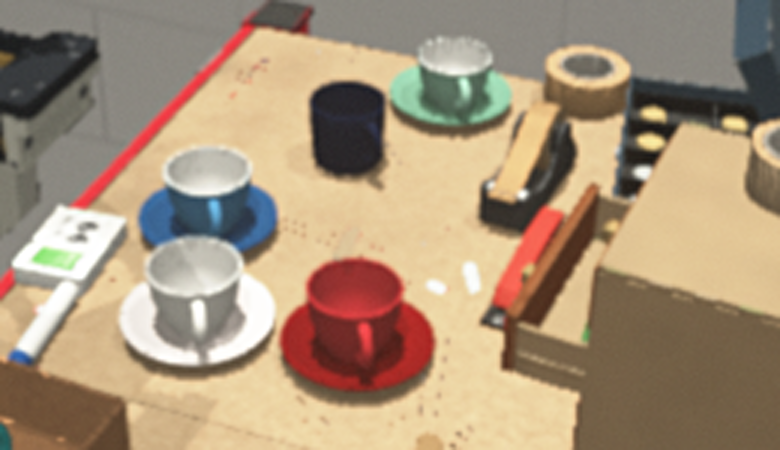

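All four cups look seated with handles right. I'll check this numerically in both views.

```bash
python3 - <<'E'
from h import *
d=robot.read_camera("top"); s=robot.read_camera("side"); vs=s["color"].copy()
o=lambda x,y:((x+.5)/3-.5+120,(y+.5)/3-.5+120)
D={"mint":((85,180,20,110),(214,76),.05,(66,215,12,157),(.6999,.1203)),"blue":((293,396,347,449),(428,401),.054,(271,430,327,484),(.4582,-.0516)),"red":((543,645,224,324),(667,277),.056,(511,665,206,360),(.5546,-.2246)),"white":((480,579,383,481),(605,436),.054,(446,606,357,517),(.4395,-.1795))}
def circ(e,z):
    l,r,t,b=e; cx,cy=(l+r)/2,(t+b)/2
    return fitc(cast(d,[o(*q) for q in((l,cy),(r,cy),(cx,t),(cx,b))],z))
a=np.linspace(0,6.28,80)
for n,(e,tip,h,se,s0) in D.items():
    c,R=circ(e,h+.006); sc,SR=circ(se,.015); T=cast(d,o(*tip),h-.006)[0]; v=T-c
    print(n,"axis-saucer mm",((c-sc)*1e3).round(1),"R",(R*1e3).round(1),(SR*1e3).round(1),"saucer moved mm",((sc-s0)*1e3).round(1),"yaw",round(np.degrees(np.arctan2(v[1],v[0]))+90,1))
    for cc,r,z in((c,.035 if n=="mint" else .036,h+.006),(sc,.058,.016)):
        for q in proj(s,np.c_[cc[0]+r*np.cos(a),cc[1]+r*np.sin(a),a*0+z]): cv2.circle(vs,tuple(int(round(x)) for x in q),0,(0,255,255),-1)
cv2.imwrite("pics/ov2.png",cv2.resize(vs[125:275,160:310],None,fx=4,fy=4,interpolation=cv2.INTER_NEAREST))
E
```

```text
mint axis-saucer mm [ 1.3 -1.8] R 35.5 58.4 saucer moved mm [-0.6 -1. ] yaw -3.5
blue axis-saucer mm [1.  2.2] R 35.8 57.7 saucer moved mm [ 0.1 -0.2] yaw 0.5
red axis-saucer mm [-2.2  1.6] R 36.2 57.8 saucer moved mm [-0.6 -0.3] yaw 1.3
white axis-saucer mm [0.2 1.3] R 34.2 58.2 saucer moved mm [-0.6 -0.8] yaw -1.0
```

View pics/ov2.png

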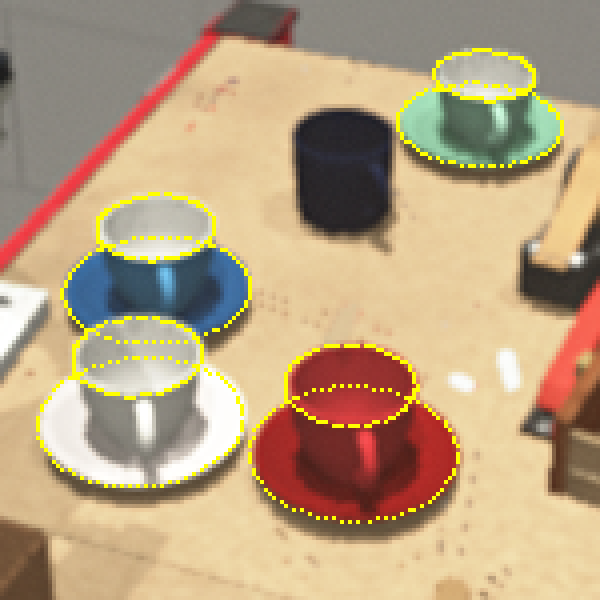

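The overlay agrees in both views: rims level at the expected height, offsets within 3 mm, yaw within 4°, and saucers moved about 1 mm. Handing in.

```bash
python3 -c "
from cell import robot
print(robot.hand_in())"
```

```text
the job is handed in; nothing more can be done
None
```

All four tea cups (mint, blue, red, white) are upright in the wells of their own colour's saucers, with every handle pointing to the robot's right. I handed the job in at about 34 s of the 96 s allowed; hand-in gives no verdict.

I picked up each cup across its rim and lowered it until the wrist force showed it touching the well. I then let go and drew the arm clear of everything.

| Check from the top camera | Result | Limit |
|---|---|---|
| Cup axis from saucer centre | within 2.2 mm in x and y | 14 mm in x, 11 mm in y |
| Handle direction | within 3.5° of straight right | 23° (0.4 rad) |
| Saucer movement | about 1 mm | 35 mm |

- **Tilt and height:** the expected cup and saucer rim outlines, drawn level at the right height, matched the side picture. I did not measure tilt or seating height directly.
- **Navy mug:** it looked unmoved in the pictures, and I never touched it. I did not measure its position at the end.
- **Contact force:** the largest I read was about 16 N upwards, while setting down the blue cup.
- **Measurement spread:** the rim radii came out 34 to 36 mm against the true 35 to 36 mm, so the placement figures are good to about 2 mm. No check failed or disagreed.

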